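Line up the quarter-turn fasteners and hold the filter hatch shut

TASK

The sprung hatch of the air-filter cabinet will not go down because its two quarter-turn fasteners are turned across their slots. With the hatch still up, turn both wings until they line up with the little dark marks on the hatch in front of and behind them; then push the hatch fully down against the cabinet and finish while holding it pressed shut. Leave the oil can, the socket and the screwdriver alone.

Things in the scene. Friction and masses are not known exactly. Their poses are not given: they have to be found in the camera images.
- cabinet: Grey steel air-filter cabinet with louvres and a round gauge on its front, fixed to the bench: 220 (x, front to back) x 280 (y) x 100 mm high, 2 mm rubber seal on its top rim. Origin at the centre of its underside, on the bench; its x points to its back (hatch hinge), -x to its front, which faces the robot within 20 degrees of yaw; z up.
- hatch_panel: The hatch: aluminium sheet 205 (x) x 270 (y) x 6 mm, hinged at its back edge. Origin mid hinge line, in the sheet's underside: 100 mm behind the cabinet's origin, 102 mm above the bench. It reaches 205 mm along its own -x to the free front edge; y left, z out of its upper face; tilts with the hatch. Wing fasteners' axes at x = -172, y = +85 (left) and -85 mm (right).
- hatch (a joint): Hatch angle in rad: 0 fully down on the seal, 0.13 fully up, where a spring holds it (front edge 27 mm up). Shutting it takes about 3 N rising to 5 N at front_edge; let go, it springs up. While a fastener is more than about 0.2 rad out of line its cross pin strikes the cabinet's slotted ledge and the hatch stops at about 0.07.
- front_edge (a point): Clear place to press the hatch: on its upper face, midway between the two fasteners, 25 mm behind the free front edge. Axes as the hatch panel's: z out of the sheet. 108 mm above the bench when shut.
- left_wing (a point): Centre of the left (+y) fastener's upright black wing, a fin 36 mm long (own x), 10 thick (own y), 28 high (z), on a round 30 mm hub 4 mm high. 18 mm above the sheet's face, 14 mm below the fin's top. z: the turning axis, square to the sheet. A 24 mm cross pin below the sheet lies parallel to the fin. Marks: dark, 13 x 6 mm, on the sheet, 26.5 mm before and behind the axis.
- right_wing (a point): The same point of the right (-y) fastener's wing, same shape and axes.
- left_fastener (a joint): Turn of the left fastener in rad, anticlockwise positive seen from above: 0 when the wing lies front to back, in line with its marks and the slot; +-1.57 is across. Stays where it is left (friction 0.05 N m); starts 0.6 to 1.4 off.
- right_fastener (a joint): Turn of the right fastener, measured likewise; starts -0.6 to -1.4 off.
- oil_can: Bystander: a pale round can 60 mm across, 130 mm tall, standing to the left of the cabinet. Origin at the centre of its base.
- socket: Bystander: a steel socket, 26 mm across, 55 mm tall, standing to the left of the cabinet. Origin at the centre of its base.
- screwdriver: Bystander: a screwdriver with a black handle lying on the bench to the right of the cabinet. Origin near its middle.

How it is judged:
By the outcome, as a careful person would: the job done as asked, in the order asked, and still so for the second after the job is handed in, while the arm keeps its last pose, push and grip.
It also fails if it takes over 58 s, if anything falls off the work surface, if the arm or the gripper's body presses on something with over 40 N, if the wrist force passes 120 N, or if a joint passes its speed limit or range.

ROBOT

A 6-joint arm with a two-finger parallel gripper is mounted at the origin on the work surface. World frame = base frame: x ahead of the robot, y to its left, z up, the work surface at z = 0. Lengths are in m, angles in degrees, forces in N, time in s.
With the tool pointing down it reaches from about 0.375 to 0.75 m from the base axis. Payload 9 kg.
Tool frame: the origin (TCP) lies where the fingers leave the gripper's body, on its centre line; the fingertips stand 73 mm ahead of it and the grasp point (between the pads) lies 54 mm ahead of it (robot.tip_reach is the distance from the TCP to the fingertips, in m); z points along the fingers, y is the direction in which the jaws open and shut (so a half turn about z gives the same grasp; the last joint's range is limited). The gripper opens to 85 mm and grips with 20 to 120 N. Pads are 22 mm wide; open, the fingers measure 114 mm over their backs; the gripper's body (76 mm by 85 mm) begins 54 mm behind the grasp point. The pads swing forward as they close: fully open they stand 13 mm farther back than shut.
Start: joints at [63.043, 5.964, 5.575, 89.605, 0, 77.527], TCP at [0.15, 0.581, 0.304] pointing down, gripper open.
Joint ranges: [-171.21, 171.21], [-48.23, 106.86], [-62.78, 66.21], [-105.2, 120.99], [-86.42, 89.51], [-180, 180]. Speed limits (degrees/s): [127.2, 127.2, 147.25, 180, 180, 180].

INTERFACE

Orientations are given as [roll, pitch, yaw] about the fixed x, y, z axes, in that order (R = Rz(yaw) Ry(pitch) Rx(roll)).
In Python, from plant import robot gives the robot as it stands. Calls block until the motion is done:
- robot.move_pose(position, orientation): joint-space move of the TCP to a pose.
- robot.line_to(position, vel=0.15, rotation=None, guard=None): straight line of the TCP; rotation=None keeps the orientation; vel is the mean speed in m/s. With guard (N) it stops when the force on the tool has changed by that much, and returns True; else False.
- robot.goto_joints(angles): joint-space move.
- robot.set_gripper(opening): finger opening in m; the grip force is fixed at half the most; returns when the fingers have stopped.
- robot.pause(seconds).
- robot.ik(position, orientation): joint angles nearest the present ones, or None.
- robot.observe(): the state.
- robot.grab_frame(name): name is "scene" or "top" or "wrist"; returns the picture (480x640x3 uint8, blue, green, red); there is no depth.
- robot.get_calibration(name): a dict with "vertical_fov" (degrees; the focal length in pixels is half the picture's height over the tangent of half this angle, whatever the lens; pixels are square), "cx", "cy" (the principal point, pixels), "k1" (the pictures are not rectified: a ray, as slopes to the right and down, at radius r is drawn at 1 + k1 r^2 times it, then the intrinsics apply), "rvec" (rotation vector, rad) and "tvec" (3), from world to camera coordinates, as OpenCV has them. Camera axes: x right, y down, z forward; pixel columns grow to the right and rows downward; lengths in m; the calibration is good to about 2 mm. A picture is of the moment at which its call begins: read the wrist's pose just before it. get_calibration takes no time and is no camera call; for the wrist camera it gives the pose at the moment of the call.
A pose or a line that the arm cannot do raises robot.IKError and nothing moves.
- robot.job_done(): hands the job in, once; it reports no verdict.
The state is a dict: "time": time; "q": joint angles; "qvel": joint speeds; "joint_torque": joint torques, N m; "tool_pos": TCP position; "tcp_rot": TCP orientation; "ft_force": force on the tool from outside, world axes, zero at the start; "torque": the same for the moment, N m; "gripper_width": finger opening in m.
Only numpy, scipy, OpenCV 4.12 (cv2) and the standard library are available. Lean on these libraries where they do the work, as an engineer would, in place of code of your own. Each camera call takes 0.05 s, during which the arm holds its last target.

## Working session

There is one attempt and no reset: what is moved stays moved. The work goes in short steps, each a Python script; the robot and the scene stay as the last script left them, time stands still between calls to the robot, and variables do not carry over. Pictures are saved under pics/ and viewed, and the job is handed in when it is done.

```bash
ls; mkdir -p pics; python3 - <<'E'
from plant import robot
import cv2
for n in ("scene","top","wrist"):
    c=robot.get_calibration(n); im=robot.grab_frame(n)
    cv2.imwrite(f"pics/{n}0.png",im); print(n,c)
o=robot.observe(); print(o)
E
```

```text
pics
scene {'vertical_fov': 57.037238744994625, 'cx': 322.8502672078857, 'cy': 240.89665150568516, 'k1': -0.05731159781552842, 'rvec': array([ 1.40553865,  1.87849835, -0.9858761 ]), 'tvec': array([ 0.09781425, -0.243064  ,  1.33214231])}
top {'vertical_fov': 55.01268269539058, 'cx': 315.114501152898, 'cy': 238.2512400944812, 'k1': -0.028222402949194033, 'rvec': array([ 2.19187464, -2.13412646,  0.12438578]), 'tvec': array([0.02030606, 0.61202864, 0.793515  ])}
wrist {'vertical_fov': 63.02240085005435, 'cx': 314.02384759047607, 'cy': 236.75157716103743, 'k1': -0.04227981544360072, 'rvec': array([-2.28759749, -1.77341013, -0.26551719]), 'tvec': array([-0.59889964, -0.03802578,  0.38013979])}
{'time': 0.15, 'q': array([ 6.30402919e+01,  5.99162157e+00,  5.53750610e+00,  8.96058797e+01,
       -1.96199462e-05,  7.75264712e+01]), 'qvel': array([-0.0490554 , -0.10370638,  0.09710404,  0.04175714,  0.01480491,
       -0.04447644]), 'joint_torque': array([ 3.42369683e-03, -5.57356131e+01,  5.04010177e+01,  1.24279884e-02,
       -1.89448911e-04, -1.82808230e-05]), 'tool_pos': array([0.14999378, 0.58075481, 0.30329414]), 'tcp_rot': array([-1.79941417e+02, -1.29391181e-02,  1.65513814e+02]), 'ft_force': array([0.10327935, 0.3757849 , 0.25760065]), 'torque': array([0.02303425, 0.05407815, 0.00355142]), 'gripper_width': 0.08565992864248391}
```

View pics/top0.png

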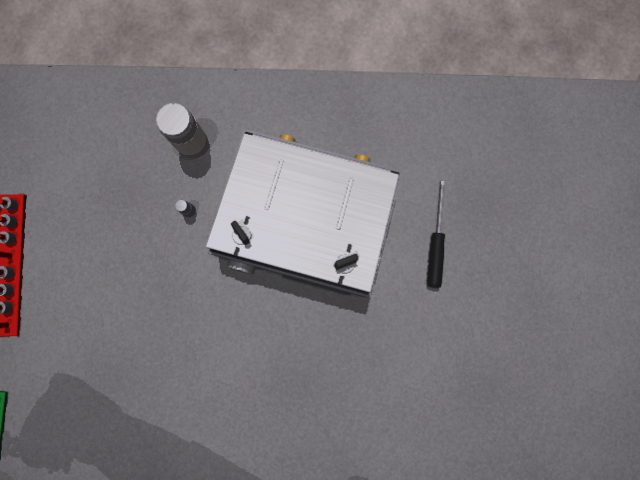

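View pics/scene0.png

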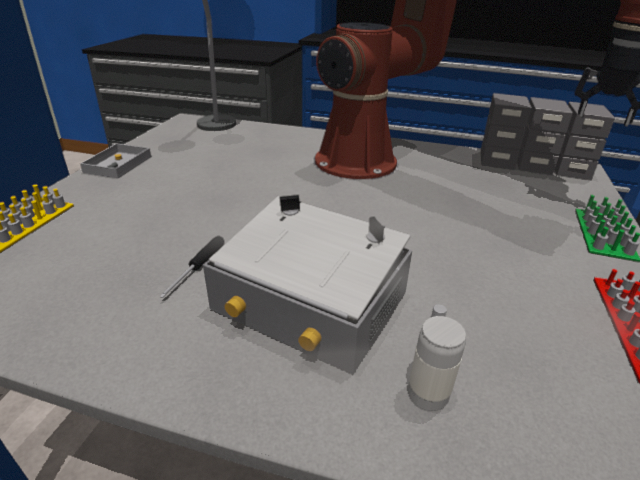

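The top view shows the cabinet at about (305,212) with the wings at about (241,232) and (346,261). I'll enlarge it.

```bash
python3 - <<'E'
import cv2
im=cv2.imread("pics/top0.png")
c=im[120:310,195:415]; c=cv2.resize(c,None,fx=3.6,fy=3.15*1.0*3.6/3.6,interpolation=cv2.INTER_CUBIC) if 0 else cv2.resize(c,(660,570),interpolation=cv2.INTER_CUBIC)
cv2.imwrite("pics/c1.png",c)
L=cv2.resize(im[205:265,210:275],(390,360),interpolation=cv2.INTER_CUBIC)
R=cv2.resize(im[235:295,315:380],(390,360),interpolation=cv2.INTER_CUBIC)
cv2.imwrite("pics/c2.png",cv2.hconcat([L,R]))
E
```

```text
(no output)
```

View pics/c1.png

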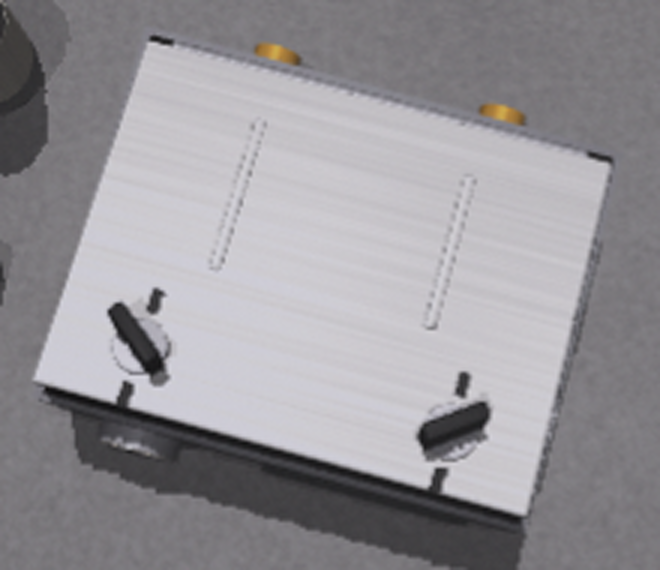

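View pics/c2.png

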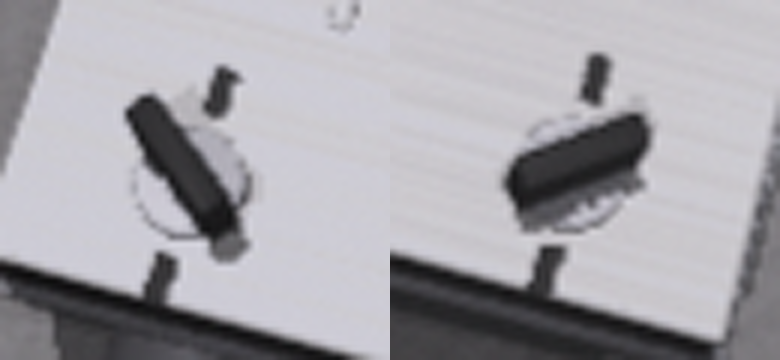

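Crop: marks read at L back (246.8,220.1), L front (236.6,251.3), R back (349.3,247.9), R front (340.9,280.1). The left fin leans anticlockwise and the right one clockwise. Next I'll fit the cabinet pose and the wing angles.

```bash
cat > h.py <<'E'
import numpy as np, cv2
from scipy.optimize import least_squares
from scipy.spatial.transform import Rotation as Ro
def cam(cal):
    f=240/np.tan(np.radians(cal['vertical_fov']/2)); return f
def proj(cal,P):
    P=np.atleast_2d(P); X=Ro.from_rotvec(cal['rvec']).apply(P)+cal['tvec']
    s=X[:,:2]/X[:,2:]; r2=(s**2).sum(1,keepdims=True)
    return cam(cal)*s*(1+cal['k1']*r2)+[cal['cx'],cal['cy']]
def panel(p,th=0.13):  # p: x,y,yaw -> R,t of hatch panel
    Rz=Ro.from_euler('z',p[2]); R=Rz*Ro.from_euler('y',th)
    return R, np.array([p[0],p[1],0])+Rz.apply([.1,0,.102])
def pw(p,pts,th=0.13):
    R,t=panel(p,th); return R.apply(np.atleast_2d(pts))+t
E
cat > fit.py <<'E'
from h import *
from plant import robot
cal=robot.get_calibration('top')
q=lambda u,v,s,a,b:((u+.5)/s-.5+a,(v+.5)/s-.5+b)
uv=np.array([q(221,91,6,210,205),q(160,278,6,210,205),q(206,78,6,315,235),q(156,271,6,315,235),q(36,381,3,195,120),q(526,516,3,195,120),q(611,160,3,195,120)])
P=np.array([[-.172+.0265,.085,.006],[-.172-.0265,.085,.006],[-.172+.0265,-.085,.006],[-.172-.0265,-.085,.006],[-.205,.135,.006],[-.205,-.135,.006],[0,-.135,.006]])
s=least_squares(lambda p:(proj(cal,pw(p,P))-uv).ravel(),[.5,0,-.3])
print(s.x,np.degrees(s.x[2]),s.fun.reshape(-1,2).round(2))
np.save('pose.npy',s.x)
for n,y,a,b in(('L',.085,q(148,103,6,210,205),q(216,222,6,210,205)),('R',-.085,q(523-390,183,6,315,235),q(640-390,124,6,315,235))):
    c=proj(cal,pw(s.x,[[-.172,y,.038]]))[0]
    d=np.array(a)-b
    ang=np.linspace(-1.57,1.57,629); best=min(ang,key=lambda t:abs(np.cross(np.diff(proj(cal,pw(s.x,[[-.172-.018*np.cos(t),y-.018*np.sin(t),.038],[-.172+.018*np.cos(t),y+.018*np.sin(t),.038]])),axis=0)[0],d)))
    print(n,'pred ctr',c,'seen ctr',(np.array(a)+b)/2,'angle',best, 'wing', pw(s.x,[[-.172,y,.024]]))
E
python3 fit.py 2>&1 | grep -v Warn
```

```text
ang=np.linspace(-1.57,1.57,629); best=min(ang,key=lambda t:abs(np.cross(np.diff(proj(cal,pw(s.x,[[-.172-.018*np.cos(t),y-.018*np.sin(t),.038],[-.172+.018*np.cos(t),y+.018*np.sin(t),.038]])),axis=0)[0],d)))
[ 0.64967694  0.05468255 -0.23800323] -13.636580477337922 [[ 0.    0.13]
 [ 0.28  0.1 ]
 [ 0.01 -0.08]
 [ 0.17 -0.41]
 [-1.74 -0.04]
 [ 0.69  0.05]
 [ 0.61  0.22]]
L pred ctr [239.02434761 230.20701396] seen ctr [239.91666667 231.66666667] angle 0.7950000000000002 wing [[0.60418035 0.15318568 0.14809456]]
R pred ctr [346.97166908 259.38232116] seen ctr [346.5        260.16666667] angle -0.8350000000000001 wing [[ 0.56410071 -0.01202213  0.14809456]]
```

The fit closes within about 1 px (roughly 1.6 mm), the wing heights are right, and the angles (+0.80, -0.84) are in the stated ranges. I'll hover over the left wing and check with the wrist camera.

```bash
cat >> h.py <<'E'
def tool(p,y,h,fin,flip=False,dx=0,dy=0,x=-.172,th=0.13):
    """TCP pose: TCP h above panel FACE; finger plane x along fin angle"""
    R,t=panel(p,th); n=R.apply([0,0,1]); fx=R.apply([np.cos(fin),np.sin(fin),0])*(-1 if flip else 1)
    M=np.column_stack([fx,np.cross(-n,fx),-n])
    pos=R.apply([x+dx,y+dy,.006+h])+t
    return pos, Ro.from_matrix(M).as_euler('xyz',degrees=True)
E
python3 - <<'E'
from h import *
from plant import robot
p=np.load('pose.npy')
for y,a in((.085,.8),(-.085,-.83)):
  for fl in(0,1):
    for f in(a,a/2,0):
      pos,o=tool(p,y,.079,f,fl); q=robot.ik(pos,o); print(y,fl,f,pos.round(3),o.round(1),None if q is None else np.round(q,1))
pos,o=tool(p,.085,.17,.8,0)
E
```

```text
0.085 0 0.8 [0.612 0.151 0.209] [-174.6    5.2   32.4] [  1.3  19.1  10.3  88.3   1.9 149. ]
0.085 0 0.4 [0.612 0.151 0.209] [-177.1    6.9    9.5] [  1.3  19.1  10.3  88.3   1.9 171.9]
0.085 0 0 [0.612 0.151 0.209] [180.    7.4 -13.6] [   1.3   19.1   10.3   88.3    1.9 -165.2]
0.085 1 0.8 [0.612 0.151 0.209] [ 174.6   -5.2 -147.6] [  1.3  19.1  10.3  88.3   1.9 -31. ]
0.085 1 0.4 [0.612 0.151 0.209] [ 177.1   -6.9 -170.5] [ 1.3 19.1 10.3 88.3  1.9 -8.1]
0.085 1 0 [0.612 0.151 0.209] [180.   -7.4 166.4] [ 1.3 19.1 10.3 88.3  1.9 14.8]
-0.085 0 -0.83 [ 0.572 -0.014  0.209] [174.5   5.  -61.4] [-1.440e+01  9.400e+00 -9.000e-01  8.710e+01 -1.000e-01 -1.332e+02]
-0.085 0 -0.415 [ 0.572 -0.014  0.209] [177.    6.8 -37.6] [-1.44e+01  9.40e+00 -9.00e-01  8.71e+01 -1.00e-01 -1.57e+02]
-0.085 0 0 [ 0.572 -0.014  0.209] [180.    7.4 -13.6] [-1.440e+01  9.400e+00 -9.000e-01  8.710e+01 -1.000e-01  1.792e+02]
-0.085 1 -0.83 [ 0.572 -0.014  0.209] [-174.5   -5.   118.6] [-14.4   9.4  -0.9  87.1  -0.1  46.8]
-0.085 1 -0.415 [ 0.572 -0.014  0.209] [-177.    -6.8  142.4] [-14.4   9.4  -0.9  87.1  -0.1  23. ]
-0.085 1 0 [ 0.572 -0.014  0.209] [180.   -7.4 166.4] [-14.4   9.4  -0.9  87.1  -0.1  -0.8]
```

With flip=1, each turn is a pure joint 6 motion that stays in range.

```bash
python3 - <<'E'
from h import *
from plant import robot
p=np.load('pose.npy')
pos,o=tool(p,.085,.19,.8,1)
robot.move_pose(pos,o); robot.set_gripper(.04)
cal=robot.get_calibration('wrist'); im=robot.grab_frame('wrist'); cv2.imwrite('pics/w1.png',im)
np.save('cw1.npy',cal,allow_pickle=True)
print(robot.observe()['time'],robot.observe()['tool_pos']-pos,robot.observe()['ft_force'])
y=.085
for z,nm in((.006,'marks'),):
  print(proj(cal,pw(p,[[-.172+.0265,y,z],[-.172-.0265,y,z]])))
a=.8
print(proj(cal,pw(p,[[-.172+s*.018*np.cos(a),y+s*.018*np.sin(a),.038] for s in(1,0,-1)])))
E
```

```text
2.9833 [ 1.58633644e-06  6.54247153e-06 -9.51966571e-06] [-0.6712972  -0.07430161 -0.26132659]
[[286.82166341 255.97036078]
 [341.57861647 204.98972536]]
[[313.65375269 272.61196008]
 [313.67634964 245.51777493]
 [313.70011666 217.19734715]]
```

View pics/w1.png

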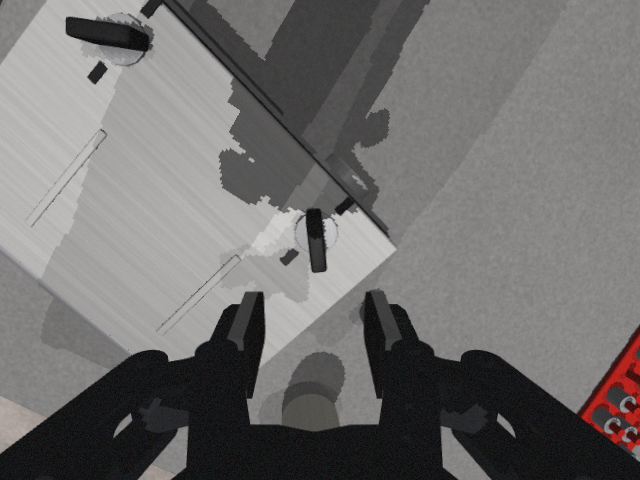

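Wrist view: left marks at about (289,257) and (345,206), against predictions of (287,256) and (342,205). The offset is about 2 mm. I'll enlarge to refine.

```bash
python3 - <<'E'
import cv2
im=cv2.imread("pics/w1.png")
cv2.imwrite("pics/w1c.png",cv2.hconcat([cv2.resize(im[190:280,270:370],(500,450),interpolation=cv2.INTER_CUBIC),cv2.resize(im[0:90,55:165],(300,245),interpolation=cv2.INTER_CUBIC).copy() if 0 else cv2.resize(im[0:180,60:180],(300,450),interpolation=cv2.INTER_CUBIC)]))
E
```

```text
(no output)
```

View pics/w1c.png

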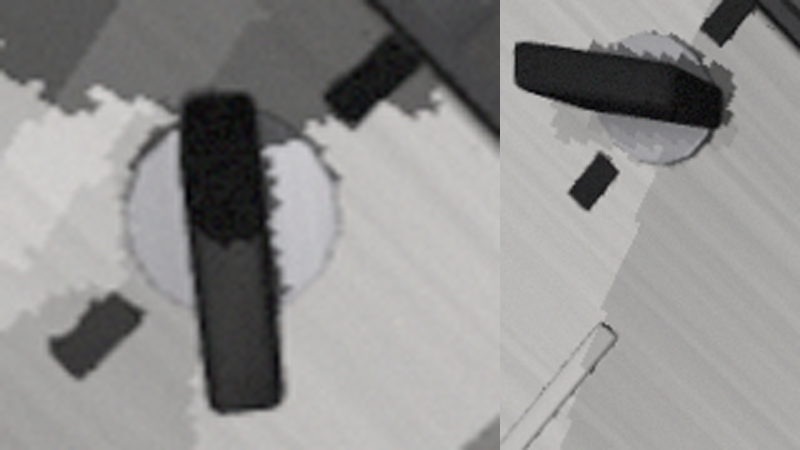

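Marks read at L back (289.4,257.2), L front (344.6,206.0) and R back (97.2,72.4). The left fin is rotated about 5° further than predicted, so about 0.89 rad.

```bash
python3 - <<'E'
from h import *
p=np.load('pose.npy'); cal=np.load('cw1.npy',allow_pickle=True).item()
P=np.array([[-.1455,.085,.006],[-.1985,.085,.006],[-.1455,-.085,.006]])
uv=np.array([[289.4,257.2],[344.6,206.0],[97.2,72.4]])
print((proj(cal,pw(p,P))-uv).round(2))
s=least_squares(lambda q:(proj(cal,pw(q,P))-uv).ravel(),p); print(s.x,s.fun.reshape(-1,2).round(2))
m=(p+s.x)/2; np.save('pose2.npy',m); print(s.x-p)
for y in(.085,-.085):print(pw(p,[[-.172,y,.03]]),pw(s.x,[[-.172,y,.03]]))
def foot(a,ly=.085):
    return proj(cal,pw(s.x,[[-.172+s_*.018*np.cos(a)-0*.005,ly+s_*.018*np.sin(a),.038] for s_ in(1,-1)]))
for a in(.8,.85,.9,.95): print(a,foot(a).round(1).tolist())
# right fin top: long edges in crop
for a in(-.75,-.85,-.95,-1.05): print(a,foot(a,-.085).round(1).tolist())
E
```

```text
[[-2.58 -1.23]
 [-3.02 -1.01]
 [-1.56  0.87]]
[ 0.64895685  0.05597879 -0.24105481] [[-0.61 -0.79]
 [-0.86 -0.35]
 [ 1.28  0.85]]
[-0.00072009  0.00129624 -0.00305158]
[[0.60493623 0.15300231 0.15404393]] [[0.60451638 0.15443461 0.15404393]]
[[ 0.56485659 -0.01220551  0.15404393]] [[ 0.56393278 -0.01065013  0.15404393]]
0.8 [[315.8, 273.2], [316.2, 217.8]]
0.85 [[317.3, 273.1], [314.7, 217.8]]
0.9 [[318.7, 273.0], [313.2, 217.9]]
0.95 [[320.1, 272.9], [311.7, 218.1]]
-0.75 [[65.3, 32.0], [130.1, 29.0]]
-0.85 [[64.9, 28.4], [130.4, 32.6]]
-0.95 [[64.9, 24.8], [130.3, 36.2]]
-1.05 [[65.1, 21.3], [129.9, 39.8]]
```

Wrist fit and top fit agree within 1.5 mm, so I'm using their mean. Angles: left 0.89, right -0.92. Going down on the left wing and closing in stages while watching the force.

```bash
cat >> h.py <<'E'
def fr(robot,o):
    s=robot.observe(); return s['time'],(Ro.from_euler('xyz',o,degrees=True).inv().apply(s['ft_force'])).round(1),round(s['gripper_width'],4)
E
python3 - <<'E'
from h import *
from plant import robot
p=np.load('pose2.npy')
pos,o=tool(p,.085,.12,.89,1); robot.move_pose(pos,o); print(fr(robot,o))
pos,o=tool(p,.085,.080,.89,1)
print(robot.line_to(pos,vel=.08,guard=6),fr(robot,o))
robot.set_gripper(.016); print(fr(robot,o))
robot.set_gripper(.012); print(fr(robot,o))
cv2.imwrite('pics/w2.png',robot.grab_frame('wrist'));cv2.imwrite('pics/s2.png',robot.grab_frame('scene'))
E
```

```text
(3.3667, array([-0.5, -1. , -0.3]), 0.0401)
False (4.0167, array([ 0.7, -0. ,  0.2]), 0.0401)
(4.375, array([-0.3,  0.1, -0.5]), 0.0163)
(4.5917, array([ 0. , -0.7,  1.2]), 0.0123)
```

View pics/w2.png

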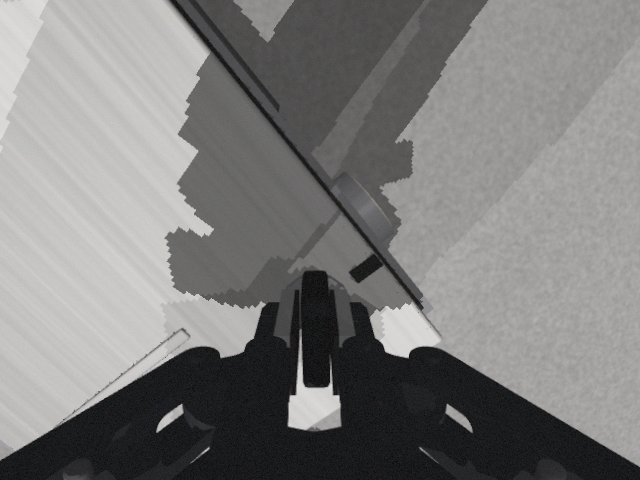

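The fin, centred near (315,330), sits between the two pads with no contact force. Closing on it and turning.

```bash
python3 - <<'E'
from h import *
from plant import robot
p=np.load('pose2.npy')
pos,o=tool(p,.085,.080,.89,1)
robot.set_gripper(.0); print(fr(robot,o))
for f in(.6,.3,0,-.02,0):
    pos,o=tool(p,.085,.080,f,1); robot.move_pose(pos,o); print(f,fr(robot,o),robot.observe()['torque'].round(2))
robot.pause(.1);robot.set_gripper(.012); print(fr(robot,o))
robot.set_gripper(.03); print(fr(robot,o))
pos,o=tool(p,.085,.17,0,1);robot.line_to(pos,vel=.15)
cal=robot.get_calibration('wrist');np.save('cw3.npy',cal)
cv2.imwrite('pics/w3.png',robot.grab_frame('wrist'));cv2.imwrite('pics/t3.png',robot.grab_frame('top'))
print(robot.observe()['time'])
E
```

```text
(4.9083, array([ 0. ,  3.7, -2.1]), 0.009)
0.6 (5.2917, array([ 2.2,  5.6, -2. ]), 0.0089) [ 0.78  0.57 -0.16]
0.3 (5.6833, array([ 3.5,  5.3, -2.9]), 0.0091) [ 1.09  0.65 -0.11]
0 (6.075, array([ 4.6,  5.5, -2.5]), 0.0087) [ 1.32  0.65 -0.18]
-0.02 (6.325, array([ 4.2,  5.6, -2.4]), 0.0089) [ 1.35  0.64 -0.2 ]
0 (6.575, array([ 5. ,  5. , -2.5]), 0.0087) [ 1.29  0.65 -0.11]
(6.8917, array([ 1.3,  2.6, -0.5]), 0.0119)
(7.2083, array([-0.1, -0. ,  0.5]), 0.0295)
8.0583
```

View pics/w3.png

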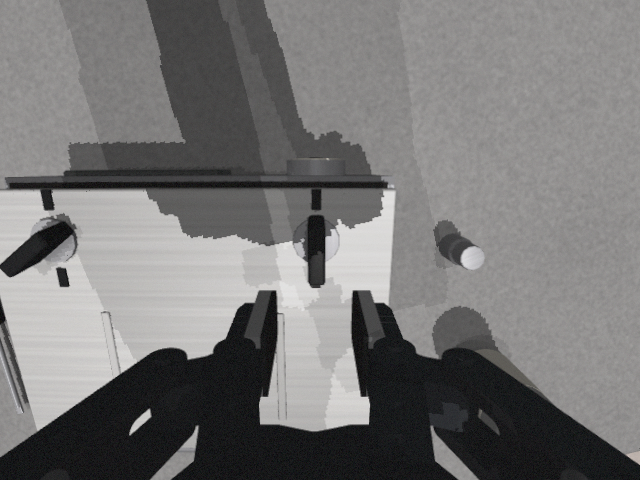

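The left fin (317,218 to 285) is in line with its front mark (316,200). Now the right wing.

```bash
python3 - <<'E'
from h import *
from plant import robot
p=np.load('pose2.npy')
robot.set_gripper(.04)
pos,o=tool(p,-.085,.15,-.92,1); robot.move_pose(pos,o); print(fr(robot,o))
cal=robot.get_calibration('wrist');cv2.imwrite('pics/w4a.png',robot.grab_frame('wrist'))
pos,o=tool(p,-.085,.080,-.92,1)
print(robot.line_to(pos,vel=.08,guard=6),fr(robot,o))
robot.set_gripper(.016); print(fr(robot,o))
robot.set_gripper(.012); print(fr(robot,o))
cv2.imwrite('pics/w4.png',cv2.resize(cv2.hconcat([cv2.imread('pics/w4a.png'),robot.grab_frame('wrist')]),(800,300)))
E
```

```text
(9.0333, array([0.2, 0.1, 0.7]), 0.0398)
False (10.1083, array([ 0.5, -0.4,  0.2]), 0.04)
(10.4667, array([-0.7,  1.3,  0.2]), 0.0159)
(10.6833, array([ 0. , -0.3,  0.9]), 0.012)
```

View pics/w4.png

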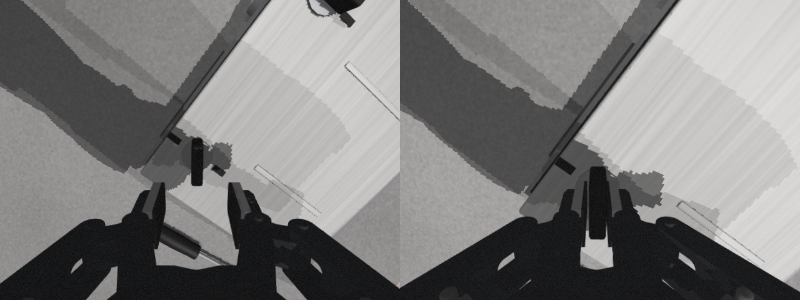

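The right fin is between the pads (about (597,200) in the right half) with no contact force. Closing and turning.

```bash
python3 - <<'E'
from h import *
from plant import robot
p=np.load('pose2.npy')
robot.set_gripper(.0)
for f in(-.92,-.6,-.3,0,.02,0):
    pos,o=tool(p,-.085,.080,f,1); robot.move_pose(pos,o); print(f,fr(robot,o))
robot.pause(.1);robot.set_gripper(.012); print(fr(robot,o))
robot.set_gripper(.03); print(fr(robot,o))
pos,o=tool(p,-.085,.15,0,1);robot.line_to(pos,vel=.15)
pos,o=tool(p,0,.2,0,1,dx=-.0);robot.move_pose(pos,o)
cal=robot.get_calibration('wrist');np.save('cw5.npy',cal)
cv2.imwrite('pics/w5.png',robot.grab_frame('wrist'));cv2.imwrite('pics/s5.png',robot.grab_frame('scene'))
print(robot.observe()['time'])
for a in(0,):
  for y in(.085,-.085): print(proj(cal,pw(p,[[-.1455,y,.006],[-.1985,y,.006],[-.154,y,.038],[-.19,y,.038]])).round(0).tolist())
E
```

```text
-0.92 (11.2, array([1.5, 4.9, 0.6]), 0.0088)
-0.6 (11.6083, array([-1.7,  7. ,  0.7]), 0.0087)
-0.3 (12.0, array([-3.7,  6.5,  1. ]), 0.0087)
0 (12.3917, array([-6.4,  7.8,  0.6]), 0.0089)
0.02 (12.6417, array([-7.1,  7.9,  0.9]), 0.0087)
0 (12.8917, array([-6.4,  6.1,  0.6]), 0.0091)
(13.2083, array([-1.8,  2.8,  0.2]), 0.0123)
(13.525, array([ 0.3, -0.7, -0.1]), 0.0303)
14.7167
[[429.0, 263.0], [435.0, 192.0], [444.0, 268.0], [449.0, 214.0]]
[[199.0, 262.0], [193.0, 191.0], [184.0, 267.0], [179.0, 214.0]]
```

View pics/w5.png

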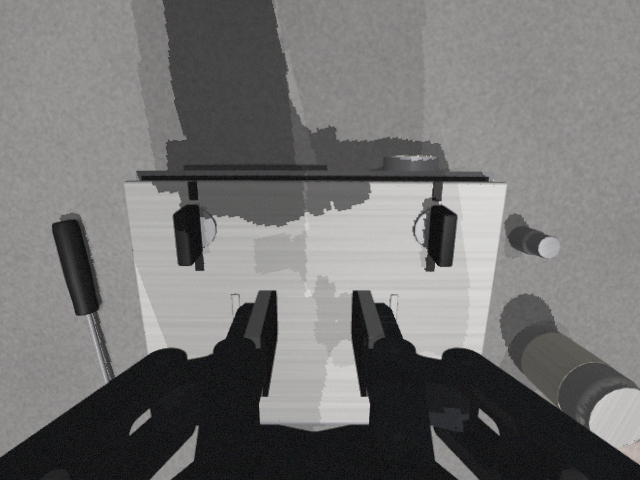

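View pics/s5.png

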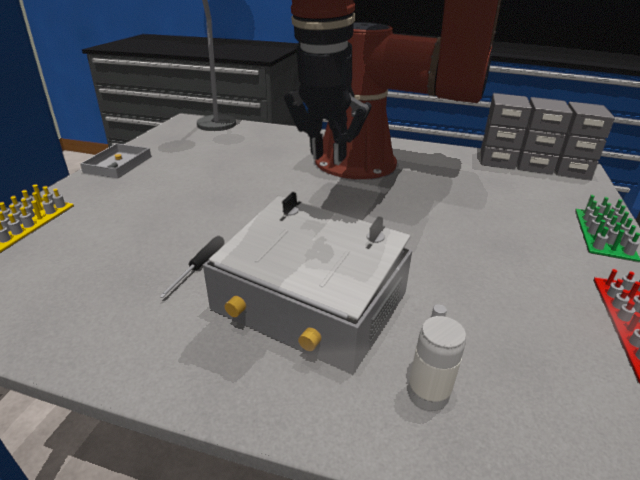

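Both fins are in line with their marks (left x≈437 between marks at 437 and 430; right x≈187 between 192 and 200, with the shift matching parallax), and the hatch is still up. Now shut the fingers and press at front_edge.

```bash
python3 - <<'E'
from h import *
from plant import robot
p=np.load('pose2.npy'); tr=robot.tip_reach; print(tr)
robot.set_gripper(0)
pos,o=tool(p,0,tr+.05,0,1,x=-.18,th=0.); print(pos,o)
robot.move_pose(pos,o); f0=robot.observe()['ft_force']; print(f0)
for z in(.135,.125,.118,.112,.109):
    g=robot.line_to([pos[0],pos[1],z+tr],vel=.05,guard=14); s=robot.observe()
    print(z,g,round(s['time'],2),(s['tool_pos'][2]-tr).round(4),(s['ft_force']-f0).round(1))
    if g: break
cv2.imwrite('pics/s6.png',robot.grab_frame('scene'))
E
```

```text
0.0726
[0.57160091 0.07431028 0.2306    ] [180.           0.         166.27599817]
[ 0.9471978  -0.51472877  1.08531419]
0.135 False 16.32 0.1349 [-1.   1.2 -0.7]
0.125 False 16.67 0.1251 [-1.2  0.6  2.2]
0.118 False 16.96 0.1182 [-0.9  0.9  3. ]
0.112 False 17.23 0.1123 [-0.1  0.7  3.9]
0.109 False 17.48 0.1093 [-1.2  1.7  4.3]
```

View pics/s6.png

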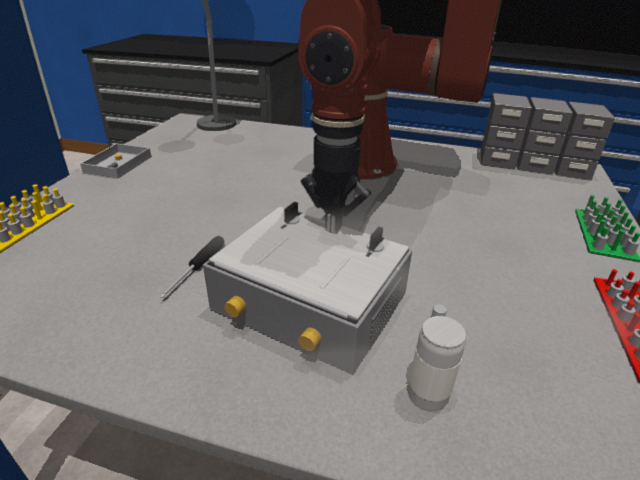

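The hatch went past the 0.07 pin stop (tip z≈0.1207 there) with only the spring force of about 4 N. Pressing onto the seal.

```bash
python3 - <<'E'
from h import *
from plant import robot
tr=robot.tip_reach; s=robot.observe(); x,y,_=s['tool_pos']
for z in np.arange(.108,.1005,-.0005):
    robot.line_to([x,y,z+tr],vel=.02); robot.pause(.15); s=robot.observe(); F=s['ft_force'][2]
    print(round(z,4),round(s['tool_pos'][2]-tr,4),F.round(1))
    if F>15: break
robot.pause(.5); s=robot.observe();print(s['time'],s['tool_pos'][2]-tr,s['ft_force'].round(1))
cv2.imwrite('pics/s7.png',robot.grab_frame('scene'));im=robot.grab_frame('top');cv2.imwrite('pics/t7.png',cv2.resize(im[120:310,195:415],(660,570)))
cv2.imwrite('pics/w7.png',robot.grab_frame('wrist'))
E
```

```text
0.108 0.1081 5.3
0.1075 0.108 8.4
0.107 0.1079 11.1
0.1065 0.1077 14.3
0.106 0.1076 16.6
20.025 0.10764676734191575 [-6.4  1.3 18.5]
```

View pics/s7.png

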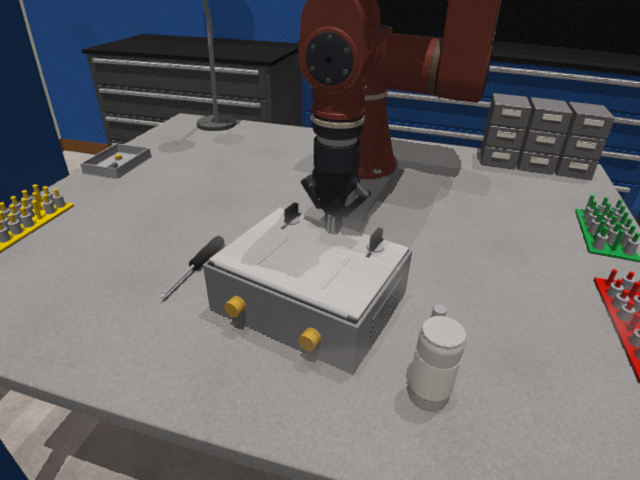

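View pics/w7.png

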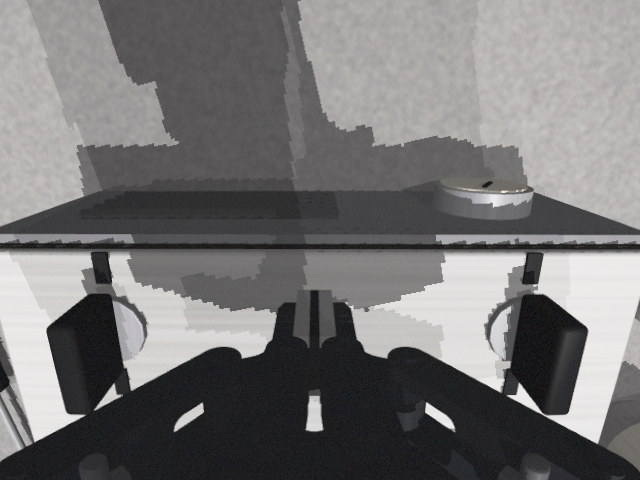

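The tip stopped at z = 0.1076 m, where the shut face should be at 0.108. The force rises stiffly to 18 N, so the hatch is on its seal. In the wrist view the fins (about (85,355) and (550,355)) still run front to back. The tip is midway between them, clear of both.

```bash
python3 - <<'E'
from plant import robot
robot.job_done(); s=robot.observe(); print(s['time'],s['tool_pos'],s['ft_force'])
E
```

```text
the job is handed in; nothing more can be done
the job is handed in; nothing more can be done
```

Both fasteners are lined up with their marks, and the hatch is pressed fully shut and held there. I handed the job in at about 20 s of the 58 s allowed.

- **Fasteners:** With the hatch up, I gripped each wing and turned it to 0, the left from about +0.89 rad and the right from about -0.92 rad. Wrist pictures afterwards showed both fins in line with their marks. Wrist forces stayed around 10 N while turning.
- **Hatch:** I pressed at front_edge with the fingers closed. It went past the 0.07 rad point where a misaligned pin would stop it, on spring force alone (about 4 N). It then stopped hard with the fingertip at 107.6 mm, against 108 mm expected when shut, and I held it there with about 18 N.
- **Bystanders:** The oil can, socket and screwdriver look unmoved in the pictures.
- **Disagreements:** My first reading of the left wing from the top camera (0.80 rad) differed from the wrist view (0.89), and I used the wrist value. The top and wrist camera fits for the cabinet differed by about 1.5 mm, so I used their mean. The state could not be read after handing in.

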